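# Hang a spice caddy on its slotted stand and lock it

## Task

Hang the spice caddy on the slotted stand: put the two hooks on its back through the two slots, let it down, then press it down until the spring catch inside the stand snaps over and the caddy is fully home. Press firmly but do not force it (never more than 35 N between caddy and stand), leave the caddy hanging level, and do not knock over or shift the jars, bottle and mug round it.

Things in the scene. Friction and masses are not known exactly. Their poses are not given: they have to be found in the camera images.
- caddy: Loose white spice caddy, about 0.3 kg. Tray 100 (x) x 120 (y) mm, rims 18 mm high; origin at the centre of its underside, z up, +x toward its back. Flat back face at x=+50 mm: middle plate 60 mm wide (y), 95 mm high. A wooden grip bar (78 x 12 x 14 mm along x, x -49..+29, z 81..95 mm) runs over the middle of the tray, with free space beside and below it.
- caddy_back (a point): Point on the caddy's flat back face, at the middle of its lower edge (caddy x=+50, y=0, z=0 mm); axes as the caddy's.
- caddy_hooks (a point): Point on the caddy's back face midway between its two steel hooks (caddy x=50, y=0, z=53 mm). Hooks are 6 mm thick (y), on the centre line; necks with undersides at caddy z=74 and 26 mm, tops at z=80 and 32; end teeth turned down, 5.5 to 9.5 mm behind the back face, lower ends at z=57 and 12. The lower one has a wedge for the catch, reaching 14.5 mm behind the back face.
- caddy_grip (a point): Centre of the caddy's wooden grip bar where it is best held (caddy x=-5, y=0, z=88 mm); the bar is 12 mm thick across y.
- caddy_ledge (a point): Top of the thumb ledge, a flat pad at the top of the caddy's back plate (caddy x=+38, y=0, z=95 mm), 22 (x) x 44 (y) mm: the place to press from above.
- stand: Fixed dark steel stand; a bright slotted strip (48 mm wide, 4 mm thick, open for 22 mm behind) between two side rails, its top about 182 mm above the worktop; foot plate 150 x 150 x 8 mm. Origin on the worktop right below the strip's front face, on its centre line; z up; the front looks along the stand's -x.
- stand_slots (a point): Point on the strip's front face, 130 mm above the worktop, midway between its two upright slots, 11 mm wide (y): nominally 85 to 126 and 134 to 174 mm above the worktop. The strip is clamped up to 5 mm higher or lower than nominal; no reading shows it. The hooks go straight in along +x with the caddy's underside 85.5 mm above the worktop, whatever the clamping (nominally 77 to 94 mm).
- stand_seat (a point): Where caddy_back comes when the caddy is home with a nominal strip: front face, 60 mm above the worktop (truly 55 to 65 with the clamping). Axes as the stand's. Let go after hooking in, the caddy hangs on the catch 10 to 11 mm higher than home; pressed down past it, it meets the hard stop where the upper neck sits on its slot's edge, and is locked.
- buffer (a joint): Travel in m of the black sprung rubber buffer (14 x 30 x 10 mm) on the front of the strip, under the caddy's back edge: 0 = up and free, grows as the caddy presses it down, from 5 mm before home. About 0.0035 to 0.004 with the caddy locked, 0.005 at the hard stop. Buffer and catch together take 10 to 15 N of push on the ledge; stopping the push at 19 N is enough, while 25 N is too much.
- jar_small: Bystander, loose: small spice jar with white cap, 40 x 40 x 71 mm, origin under its centre.
- jar_tall: Bystander, loose: slim spice jar with black cap, 43 x 43 x 132 mm, origin under its centre.
- jar_mid: Bystander, loose: spice jar with red cap, 50 x 50 x 110 mm, origin under its centre.
- bottle: Bystander, loose: small oil bottle, 40 x 40 x 146 mm, origin under its centre.
- mug: Bystander, loose: white mug with handle, 82 x 112 x 94 mm, origin under its centre.

How it is judged:
By the outcome, as a careful person would: the job done as asked, in the order asked, and still so for the second after the job is handed in, with the robot touching nothing.
It also fails if it takes over 48 s, if anything falls off the work surface, if the arm or the gripper's body presses on something with over 40 N, if the wrist force passes 120 N, or if a joint passes its speed limit or range.

## Robot

A 7-joint arm with a two-finger parallel gripper is mounted at the origin on a cart in front of the work surface, level with it; the furniture and walls round the work are solid. World frame = base frame: x ahead of the robot, y to its left, z up, the work surface at z = 0. Lengths are in m, angles in rad, forces in N, time in s.
With the tool pointing down it reaches from about 0.4 to 0.9 m from the base axis. Payload 5.5 kg.
Tool frame: the origin (TCP) lies at the very end of the fingers, on their centre line; the grasp point (between the pads) lies 19 mm behind it (ctrl.tcp_to_grasp is the z of the grasp point in the tool frame, in m); z points along the fingers, y is the direction in which the jaws open and shut (so a half turn about z gives the same grasp; the last joint's range is limited). The gripper opens to 85 mm and grips with 20 to 120 N. Pads are 22 mm wide; open, the fingers measure 114 mm over their backs; the gripper's body (76 mm by 85 mm) begins 54 mm behind the grasp point. The pads swing forward as they close: fully open they stand 13 mm farther back than shut.
Start: joints at [-0.85, 0.501, -0.427, 1.55, 0.221, 1.138, -0.21], TCP at [0.287, 0.583, 0.231] pointing down, gripper open.
Joint ranges: [-2.88, 2.88], [-0.31, 2.03], [-1.54, 1.56], [0.2, 2.42], [-1.41, 4.55], [0.19, 2.02], [-2.57, 2.57]. Speed limits (rad/s): [2.57, 2.57, 3.14, 3.14, 3.14, 3.14, 3.14].

## Interface

Orientations are given as a unit quaternion [x, y, z, w].
In Python, from rig import ctrl gives the robot as it stands. The module is installed in compiled form; this text tells all that it offers.
- The arm moves only by the tool send_rows, never from a script. Its arguments are lists of equal length, an entry for each row: "slide": the shift along the world's x, y, z in cm, a list of three; "twist": the turn, a rotation vector about the world's x, y, z in rad, a list of three; "claw": the finger opening in cm, from 0 to 8.54. In form: {"slide": [[x, y, z], ...], "twist": [[rx, ry, rz], ...], "claw": [claw, ...]}. A call has 1 to 12 rows; each row is the pose to reach, as a shift and turn from the pose commanded when the call began; what a row does not reach only later rows make up. A row lasts 1/12 s, in which the tool goes at most 41.7 mm and 7.16 degrees, less where a joint would pass 70% of its speed; a pose out of reach is approached as far as the arm can. A call with a gripper value outside its range is refused whole. The fingers move at their own pace and stop on an object; the grip force is fixed at half the most. Time passes only in rows, so rows that repeat a pose let the fingers close. It gives the time, the measured TCP pose, the force and the opening at its end, in the units of the state.
- ctrl.sense(): the state, without advancing time (a new reading comes with each control period).
- ctrl.read_camera(name): name is "scene" or "side" or "wrist"; returns a dict with "image" (384x512x3 uint8, red, green, blue), "fx", "fy", "cx", "cy" (pixels), "world_from_camera" (4x4, takes a point from camera to world coordinates). Camera axes: x right, y down, z forward; pixel columns grow to the right and rows downward; lengths in m; the calibration is good to about 2 mm. The wrist camera is an equidistant fisheye: a pixel r from the principal point sees the ray r / f radians off the axis. A picture is of the moment at which its call begins. There is no depth.
- ctrl.job_done(): hands the job in, once; it reports no verdict.
The state is a dict: "clock": time; "q": joint angles; "qvel": joint speeds; "effort": joint torques, N m; "tcp_pos": TCP position; "tool_rot": TCP orientation; "wrist_force": force on the tool from outside, world axes, zero at the start; "moment": the same for the moment, N m; "grip_width": opening from 0.0 (shut) to 1.0 (fully open).
Only numpy, scipy, OpenCV 4.12 (cv2) and the standard library are available. Lean on these libraries where they do the work, as an engineer would, in place of code of your own. Each camera call takes 0.05 s, during which the arm holds its last target.

## Working session

There is one attempt and no reset: what is moved stays moved. The work goes in short steps, Python scripts to look and compute and a tool call to move; the robot and the scene stay as the last step left them, time stands still between calls to the robot, and variables do not carry over. Pictures are saved under pics/ and viewed, and the job is handed in when it is done.

Besides the shell and the picture viewer there is one more tool, called after ">>>" by a JSON object that holds its "api" and its "payload". send_rows: Moves the arm, as the interface text tells. Its arguments: {"type":"object","properties":{"slide":{"type":"array","items":{"type":"array","items":{"type":"number"}}},"twist":{"type":"array","items":{"type":"array","items":{"type":"number"}}},"claw":{"type":"array","items":{"type":"number"}}},"required":["slide","twist","claw"]}

```bash
ls; mkdir -p pics
cat > h.py <<'E'
import numpy as np, cv2
from rig import ctrl
def shot(name,fn):
    c=ctrl.read_camera(name); cv2.imwrite('pics/'+fn,c['image'][:,:,::-1]); np.savez('pics/'+fn+'.npz',**c); return c
E
python3 - <<'E'
from h import *
s=ctrl.sense()
print(s, ctrl.tcp_to_grasp)
for n in ['scene','side','wrist']:
    c=shot(n,n+'0.png'); print(n,c['fx'],c['cx'],c['cy'],c['world_from_camera'].round(3).tolist())
E
```

```text
pics
{'clock': 0.0, 'q': array([-0.84978794,  0.50185783, -0.42678998,  1.55147285,  0.2208194 ,
        1.13828398, -0.21032051]), 'qvel': array([-0.00075579,  0.00022288,  0.00062498,  0.00035156, -0.0010142 ,
       -0.0015818 ,  0.00186806]), 'effort': array([-7.12487690e-04, -5.69515765e+01, -5.81654549e+00, -2.80946553e+01,
        1.06875325e-02,  1.18970132e-02, -4.62730441e-07]), 'tcp_pos': array([0.28702349, 0.58241452, 0.23024347]), 'tool_rot': array([ 2.26887943e-01,  9.73920377e-01, -9.48510666e-04, -2.47485120e-04]), 'wrist_force': array([-0.23116451, -0.05394019,  0.53444694]), 'moment': array([-0.04473759,  0.01607808,  0.02682238]), 'grip_width': 0.9988992637184747} -0.0187
scene 407.9280146444773 258.3319532670877 187.46343304665373 [[0.628, -0.432, 0.647, -0.31], [-0.778, -0.351, 0.521, -0.666], [0.002, -0.831, -0.557, 0.84], [0.0, 0.0, 0.0, 1.0]]
side 403.0347893768056 256.12263975724045 190.51529167520545 [[0.878, -0.306, 0.368, 0.041], [-0.478, -0.579, 0.661, -0.851], [0.011, -0.756, -0.655, 0.97], [0.0, 0.0, 0.0, 1.0]]
wrist 297.3186396354542 255.112091855752 190.28519260446922 [[0.443, 0.859, 0.257, 0.221], [0.897, -0.423, -0.129, 0.615], [-0.002, 0.287, -0.958, 0.373], [0.0, 0.0, 0.0, 1.0]]
```

View pics/scene0.png

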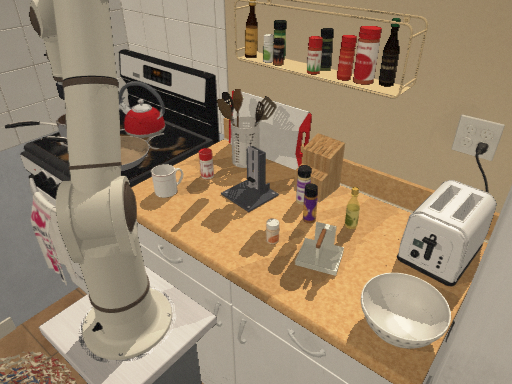

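View pics/side0.png

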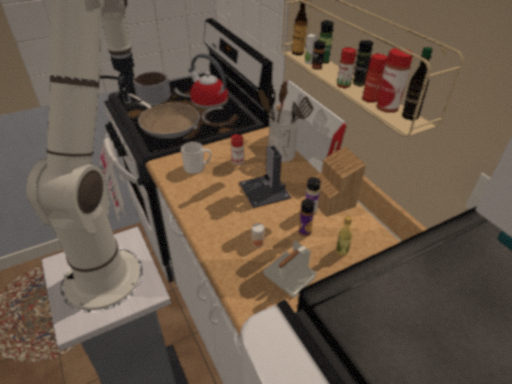

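View pics/wrist0.png

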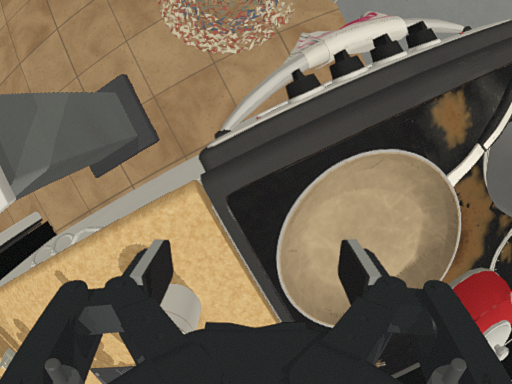

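The scene view shows the caddy near (322,250), the stand near (255,185), and jars around them. I'll enlarge both views.

Run:
```python
from h import *
a=cv2.imread('pics/scene0.png')[135:285,195:375]; cv2.imwrite('pics/sc0z.png',cv2.resize(a,None,fx=4.4,fy=4,interpolation=cv2.INTER_CUBIC)[:, :] if 0 else cv2.resize(a,(720,600),interpolation=cv2.INTER_CUBIC))
a=cv2.imread('pics/side0.png')[130:305,225:375]; cv2.imwrite('pics/si0z.png',cv2.resize(a,(514,600),interpolation=cv2.INTER_CUBIC))
```

```text
(no output)
```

View pics/sc0z.png

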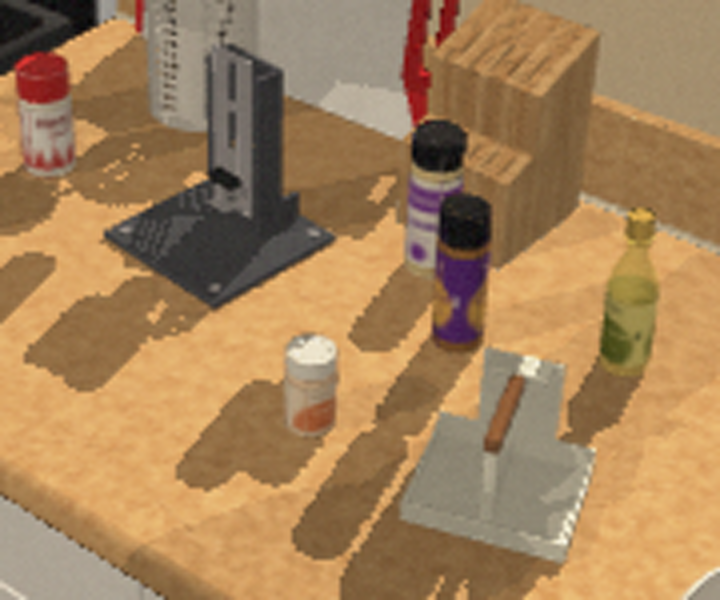

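View pics/si0z.png

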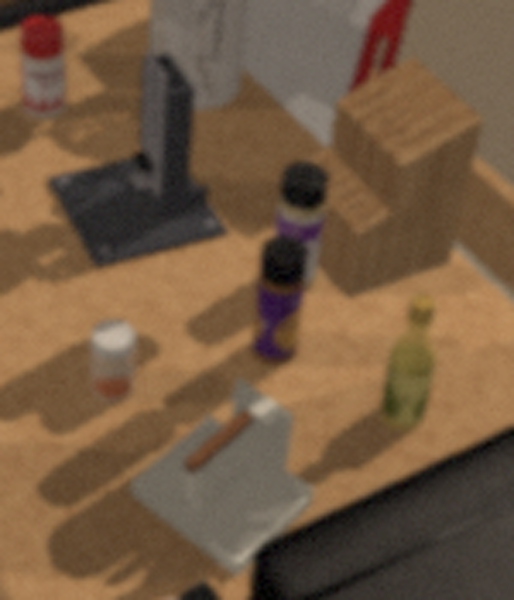

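```bash
cat >> h.py <<'E'
def ray(c,u,v,fish=False):
    f,cx,cy=float(c['fx']),float(c['cx']),float(c['cy']); fy=float(c['fy'])
    x=(u-cx)/f; y=(v-cy)/fy
    if fish:
        r=np.hypot(x,y); d=np.array([x/r*np.sin(r),y/r*np.sin(r),np.cos(r)]) if r>1e-9 else np.array([0,0,1.])
    else: d=np.array([x,y,1.])
    W=c['world_from_camera']; d=W[:3,:3]@d; return W[:3,3],d/np.linalg.norm(d)
def plane(c,u,v,z,fish=False):
    o,d=ray(c,u,v,fish); return o+d*(z-o[2])/d[2]
def tri(*rs):
    A=np.zeros((3,3));b=np.zeros(3)
    for o,d in rs:
        P=np.eye(3)-np.outer(d,d);A+=P;b+=P@o
    x=np.linalg.solve(A,b); return x,[round(1000*np.linalg.norm((np.eye(3)-np.outer(d,d))@(x-o)),1) for o,d in rs]
def proj(c,p,fish=False):
    W=c['world_from_camera'];q=W[:3,:3].T@(np.asarray(p)-W[:3,3])
    if fish:
        t=np.arctan2(np.hypot(q[0],q[1]),q[2]);n=np.hypot(q[0],q[1])
        return np.array([c['cx']+c['fx']*t*q[0]/n,c['cy']+c['fy']*t*q[1]/n])
    return np.array([c['cx']+c['fx']*q[0]/q[2],c['cy']+c['fy']*q[1]/q[2]])
def load(fn): return dict(np.load('pics/'+fn+'.npz'))
E
python3 - <<'E'
from h import *
S=load('scene0.png');D=load('side0.png')
P={'stand_topL':((208,47),(143,55)),'bar_near':((492,445),(192,465)),'bar_far':((518,380),(248,418)),
'trayL':((402,498),(133,480)),'trayN':((562,553),(235,562)),'trayR':((595,452),(310,488)),
'footL':((105,232),(52,185)),'footN':((215,300),(100,262)),'footR':((333,237),(222,230)),
'jarS':((310,345),(113,330)),'jarT':((465,208),(285,248)),'jarM?':((438,135),(303,178)),'bottle':((640,215),(422,305))}
for k,(a,b) in P.items():
    a=(195+a[0]/4,135+a[1]/4);b=(225+b[0]/3.427,130+b[1]/3.429)
    print(k,*[np.round(x,3) for x in tri(ray(S,*a),ray(D,*b))], plane(S,*a,0.0).round(3))
E
```

```text
stand_topL [0.633 0.144 0.174] [1.3 1.3] [0.882 0.359 0.   ]
bar_near [ 0.449 -0.266  0.082] [0.1 0.1] [ 0.53  -0.223  0.   ]
bar_far [ 0.514 -0.247  0.086] [1.2 1.2] [ 0.609 -0.198 -0.   ]
trayL [ 0.426 -0.211  0.014] [0.6 0.6] [ 0.44  -0.202  0.   ]
trayN [ 0.461 -0.321  0.006] [2.3 2.3] [ 0.465 -0.321 -0.   ]
trayR [ 0.552 -0.295  0.021] [1.3 1.3] [ 0.573 -0.288  0.   ]
footL [ 0.556  0.202 -0.006] [4.4 4.4] [0.553 0.202 0.   ]
footN [ 0.541  0.062 -0.004] [0.8 0.8] [ 0.538  0.059 -0.   ]
footR [0.672 0.034 0.005] [0.9 0.9] [0.677 0.037 0.   ]
jarS [ 0.472 -0.091  0.067] [0.1 0.1] [ 0.54  -0.041  0.   ]
jarT [ 0.633 -0.121  0.122] [1. 1.] [ 0.792 -0.03   0.   ]
jarM? [ 0.699 -0.052  0.13 ] [0.7 0.7] [0.885 0.062 0.   ]
bottle [ 0.687 -0.246  0.137] [1.7 1.7] [ 0.884 -0.161  0.   ]
```

>>> {"api": "send_rows", "payload": {"slide": [[0, 0, 3], [2, -3.5, 5], [4, -7, 5], [6, -10.5, 5], [8, -14, 5], [10, -18, 5], [12, -22, 5], [13, -26, 5], [14, -30, 5], [15, -34, 5], [16, -38, 5], [16, -42, 5]], "twist": [[0, 0, 0], [0, 0, 0.03], [0, 0, 0.06], [0, 0, 0.09], [0, 0, 0.12], [0, 0, 0.15], [0, 0, 0.18], [0, 0, 0.21], [0, 0, 0.24], [0, 0, 0.24], [0, 0, 0.24], [0, 0, 0.24]], "claw": [8.5, 8.5, 8.5, 8.5, 8.5, 8.5, 8.5, 8.5, 8.5, 8.5, 8.5, 8.5]}}

```text
clock: 1.15
tcp_pos: [0.4483, 0.1633, 0.2813]
tool_rot: [0.109, 0.994, 0.0, 0.0]
wrist_force: [0.7, -0.3, 0.9]
grip_width: 0.995
```

>>> {"api": "send_rows", "payload": {"slide": [[0, -2, 0], [0, -3, 0], [0, -3, 0], [0, -3, 0]], "twist": [[0, 0, 0], [0, 0, 0], [0, 0, 0], [0, 0, 0]], "claw": [8.5, 8.5, 8.5, 8.5]}}

```text
clock: 1.48
tcp_pos: [0.4471, 0.1366, 0.2814]
tool_rot: [0.109, 0.994, 0.0, 0.0]
wrist_force: [-0.2, -0.0, 0.6]
grip_width: 0.997
```

Run:
```python
from h import *
s=ctrl.sense(); print(s['tcp_pos'],s['tool_rot'],s['wrist_force'],s['clock'])
shot('wrist','w1.png')
```

```text
[0.44711274 0.13658747 0.28140896] [1.08506679e-01 9.94095632e-01 4.11883290e-04 7.00949847e-05] [-0.18479913 -0.00879336  0.59937812] 1.4833
```

View pics/w1.png

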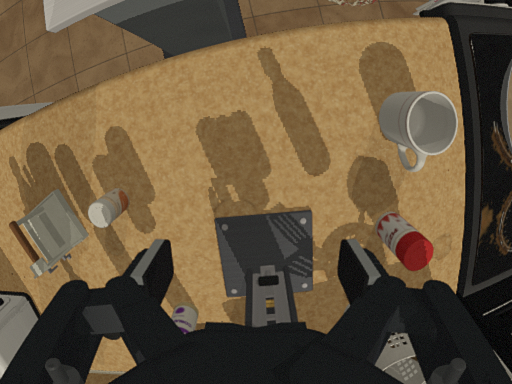

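Run:
```python
from h import *
a=cv2.imread('pics/w1.png')[195:345,200:330]; cv2.imwrite('pics/w1z.png',cv2.resize(a,(520,600),interpolation=cv2.INTER_CUBIC))
a=cv2.imread('pics/w1.png')[170:290,0:140]; cv2.imwrite('pics/w1y.png',cv2.resize(a,(700,600),interpolation=cv2.INTER_CUBIC))
```

```text
(no output)
```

View pics/w1z.png

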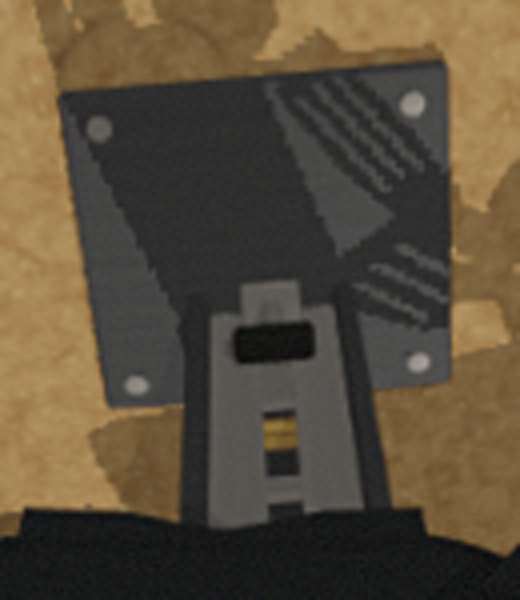

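View pics/w1y.png

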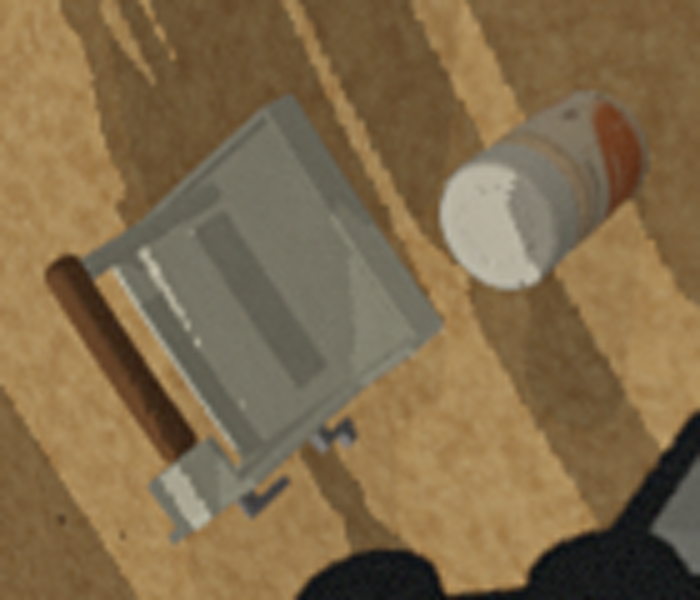

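>>> {"api": "send_rows", "payload": {"slide": [[4, 0, 0], [8, 0, 1], [11, 0, 1], [11, 0, 1], [11, 0, 1]], "twist": [[0, 0, 0], [0, 0, 0], [0, 0, 0], [0, 0, 0], [0, 0, 0]], "claw": [8.5, 8.5, 8.5, 8.5, 8.5]}}

```text
clock: 1.95
tcp_pos: [0.5579, 0.1382, 0.2902]
tool_rot: [0.107, 0.994, 0.001, -0.001]
wrist_force: [0.0, -0.3, -0.3]
grip_width: 0.997
```

Run:
```python
from h import *
W=load('w1.png')
for p in [(62,93),(445,62),(450,380),(107,407),(99,129),(413,103),(418,362),(136,385)]:
    print(plane(W,200+p[0]/4,195+p[1]/4,0.008,True).round(4))
c=shot('wrist','w2.png')
cv2.imwrite('pics/w2z.png',cv2.resize(cv2.imread('pics/w2.png')[90:300,150:400],(714,600),interpolation=cv2.INTER_CUBIC))
```

```text
[0.5279 0.0565 0.008 ]
[0.5473 0.2009 0.008 ]
[0.6942 0.1826 0.008 ]
[0.6746 0.0354 0.008 ]
[0.5453 0.0666 0.008 ]
[0.5611 0.1862 0.008 ]
[0.6809 0.1703 0.008 ]
[0.6653 0.0508 0.008 ]
```

View pics/w2.png

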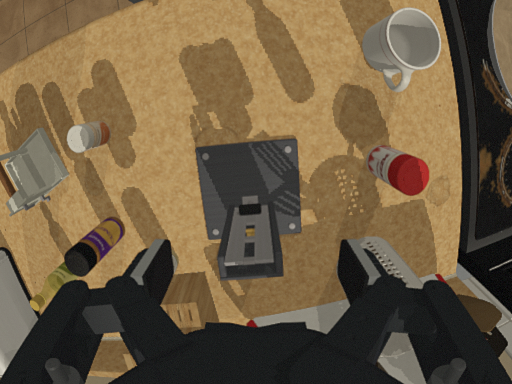

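View pics/w2z.png

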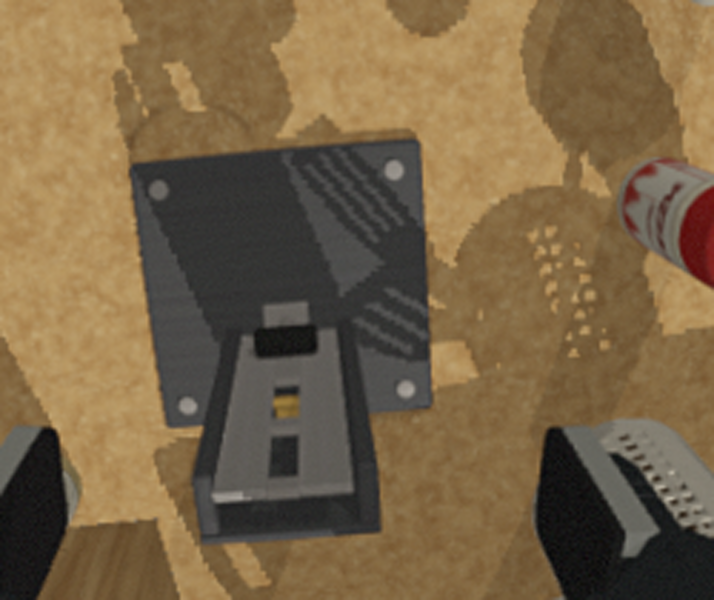

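Run:
```python
from h import *
W1=load('w1.png');W2=load('w2.png')
r1=lambda u,v:ray(W1,200+u/4,195+v/4,True)
k=250/714
g=lambda u,v:(150+u*k,90+v*0.35)
r2=lambda u,v:ray(W2,*g(u,v),True)
print('plate')
for a,b in zip([(62,93),(445,62),(450,380),(107,407),(99,129),(413,103),(418,362),(136,385)],
 [(133,165),(417,140),(431,405),(168,426),(159,190),(394,170),(406,389),(188,406)]):
    x,e=tri(r1(*a),r2(*b)); print(x.round(4),e,plane(W2,*g(*b),0.008,True).round(4))
print('slots')
for a,b in [((281,410),(287,386)),((282,475),(286,418)),((284,503),(286,435)),((274,323),(286,328)),((273,362),(286,356))]:
    x,e=tri(r1(*a),r2(*b)); print(x.round(4),e)
print('top')
for p in [(213,495),(353,489),(213,501),(285,437)]: print(plane(W2,*g(*p),0.182,True).round(4))
```

```text
plate
[0.5292 0.0557 0.0044] [np.float64(0.0), np.float64(0.0)] [0.5289 0.0566 0.008 ]
[0.548  0.2008 0.0063] [np.float64(0.3), np.float64(0.3)] [0.5477 0.2003 0.008 ]
[0.6905 0.1821 0.0128] [np.float64(0.1), np.float64(0.1)] [0.6929 0.1822 0.008 ]
[0.6737 0.0362 0.009 ] [np.float64(0.5), np.float64(0.5)] [0.6741 0.0364 0.008 ]
[0.5442 0.0672 0.0108] [np.float64(0.0), np.float64(0.0)] [0.5446 0.0665 0.008 ]
[0.5601 0.1858 0.0103] [np.float64(0.2), np.float64(0.2)] [0.5604 0.1858 0.008 ]
[0.6789 0.1701 0.0108] [np.float64(0.0), np.float64(0.0)] [0.6801 0.1702 0.008 ]
[0.6631 0.0516 0.0112] [np.float64(0.0), np.float64(0.0)] [0.6645 0.0508 0.008 ]
slots
[0.63   0.1165 0.0897] [np.float64(0.6), np.float64(0.6)]
[0.6278 0.1163 0.1273] [np.float64(0.2), np.float64(0.2)]
[0.6293 0.1161 0.1394] [np.float64(0.2), np.float64(0.2)]
[0.6147 0.1186 0.0567] [np.float64(0.3), np.float64(0.3)]
[0.6245 0.1162 0.0672] [np.float64(0.1), np.float64(0.1)]
top
[0.6261 0.0921 0.182 ]
[0.6338 0.1393 0.182 ]
[0.6284 0.0915 0.182 ]
[0.6093 0.1212 0.182 ]
```

>>> {"api": "send_rows", "payload": {"slide": [[-1, -4, 0], [-2, -8, 0], [-3, -12, 0], [-4, -16, 0], [-5, -20, 0], [-6, -24, 0], [-7, -28, 0], [-8.5, -32, 0], [-9.5, -36, 0], [-11, -39.5, 0], [-11, -39.5, 0], [-11, -39.5, 0]], "twist": [[0, 0, 0.05], [0, 0, 0.1], [0, 0, 0.15], [0, 0, 0.2], [0, 0, 0.25], [0, 0, 0.3], [0, 0, 0.35], [0, 0, 0.4], [0, 0, 0.45], [0, 0, 0.49], [0, 0, 0.49], [0, 0, 0.49]], "claw": [8.5, 8.5, 8.5, 8.5, 8.5, 8.5, 8.5, 8.5, 8.5, 8.5, 8.5, 8.5]}}

```text
clock: 3.0
tcp_pos: [0.4458, -0.2602, 0.2914]
tool_rot: [-0.134, 0.991, 0.0, -0.0]
wrist_force: [-0.6, 0.7, -0.0]
grip_width: 0.996
```

Run:
```python
from h import *
s=ctrl.sense(); print(s['tcp_pos'],s['tool_rot'],s['wrist_force'],s['clock'],s['q'].round(2))
c=shot('wrist','w3.png')
cv2.imwrite('pics/w3z.png',cv2.resize(cv2.imread('pics/w3.png')[90:300,150:400],(714,600),interpolation=cv2.INTER_CUBIC))
```

```text
[ 0.44576897 -0.26023116  0.29135292] [-1.33842541e-01  9.91002593e-01  1.16939224e-04 -1.44498717e-04] [-0.63486687  0.73090515 -0.04465575] 3.0 [ 0.49  0.17 -0.02  1.82  0.    1.15  2.31]
```

View pics/w3.png

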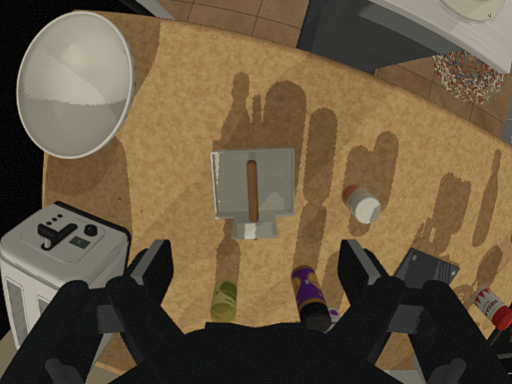

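View pics/w3z.png

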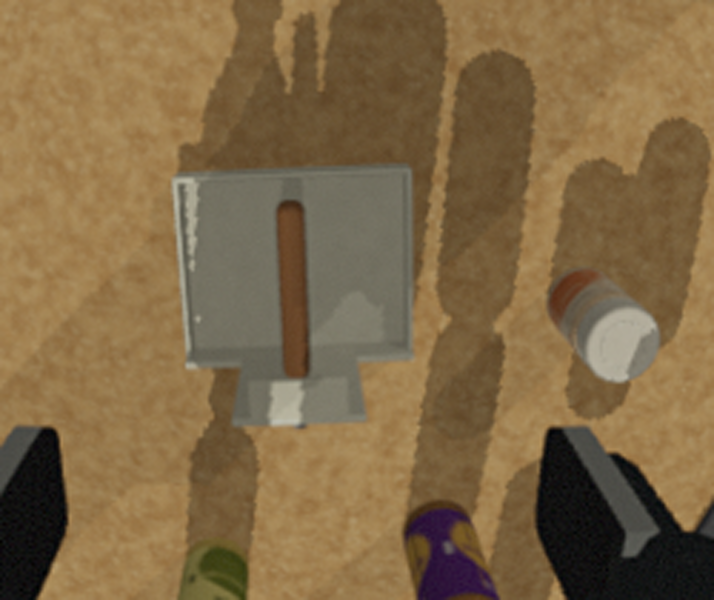

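Run:
```python
from h import *
W1=load('w1.png');W3=load('w3.png')
k=250/714
g=lambda u,v:(150+u*k,90+v*0.35)
r1=lambda u,v:ray(W1,u/5,170+v/5,True)
for a,b in [((66,262),(290,203)),((178,446),(297,375))]:
    x,e=tri(r1(*a),ray(W3,*g(*b),True)); print(x.round(4),e)
N=plane(W3,*g(290,202),.095,True);F=plane(W3,*g(297,377),.095,True)
print(N.round(4),F.round(4),np.linalg.norm(F-N),np.degrees(np.arctan2(*(F-N)[1::-1])))
T=[plane(W3,*g(*p),.018,True) for p in [(174,178),(411,166),(411,356),(187,367)]]
for t in T: print(t.round(4))
L=[plane(W3,*g(*p),.095,True) for p in [(234,426),(366,419)]]
for t in L: print(t.round(4))
d=L[1]-L[0];print('ledge yaw',np.degrees(np.arctan2(-d[0],d[1])),np.linalg.norm(d))
d=T[1]-T[0];print(np.degrees(np.arctan2(-d[0],d[1])),np.linalg.norm(d))
d=T[2]-T[1];print(np.degrees(np.arctan2(d[1],d[0])),np.linalg.norm(d))
s=ctrl.sense();a,b=s['tool_rot'][:2];print('jaw ang',np.degrees(np.arctan2(2*b*b-1,2*a*b)), 'bar mid',((N+F)/2).round(4))
```

```text
[ 0.4426 -0.2662  0.0849] [np.float64(0.5), np.float64(0.5)]
[ 0.5121 -0.2436  0.0905] [np.float64(1.7), np.float64(1.7)]
[ 0.4398 -0.2668  0.095 ] [ 0.5131 -0.2438  0.095 ] 0.07677236877845744 17.39503620375789
[ 0.4577 -0.3229  0.018 ]
[ 0.4207 -0.2106  0.018 ]
[ 0.517  -0.1804  0.018 ]
[ 0.5545 -0.2934  0.018 ]
[ 0.5434 -0.2645  0.095 ]
[ 0.5246 -0.209   0.095 ]
ledge yaw 18.708424457108194 0.0586165034392404
18.222860771496585 0.11822989334737428
17.3544769172128 0.10094619115410271
jaw ang 105.57712071731295 bar mid [ 0.4764 -0.2553  0.095 ]
```

>>> {"api": "send_rows", "payload": {"slide": [[2, 0.4, -3], [3.5, 0.6, -6], [3.5, 0.6, -10], [3.5, 0.6, -14], [3.5, 0.6, -16], [3.5, 0.6, -16], [3.5, 0.6, -16]], "twist": [[0, 0, 0.02], [0, 0, 0.038], [0, 0, 0.038], [0, 0, 0.038], [0, 0, 0.038], [0, 0, 0.038], [0, 0, 0.038]], "claw": [6, 5, 5, 5, 5, 5, 5]}}

```text
clock: 3.63
tcp_pos: [0.4824, -0.2505, 0.1307]
tool_rot: [-0.156, 0.988, 0.001, -0.001]
wrist_force: [0.1, -0.6, 0.8]
grip_width: 0.586
```

Run:
```python
from h import *
s=ctrl.sense(); print(s['tcp_pos'],s['tool_rot'],s['wrist_force'],s['clock'],s['q'].round(2))
c=shot('wrist','w4.png')
# tool centreline at grasp height: expected bar middle
from scipy.spatial.transform import Rotation as R
M=R.from_quat(s['tool_rot']).as_matrix()
for d in (0,.05,0.1): print(proj(c,s['tcp_pos']+M@np.array([0,0,d]),True))
```

```text
[ 0.48240372 -0.25046457  0.13071475] [-1.56246875e-01  9.87716868e-01  1.28289082e-03 -8.10908938e-04] [ 0.14817846 -0.55124857  0.80631159] 3.6333 [ 0.46  0.41 -0.04  1.91  0.02  0.82  2.3 ]
[256.29658132 244.59449233]
[256.01236928 211.66810918]
[255.82957177 190.84050121]
```

View pics/w4.png

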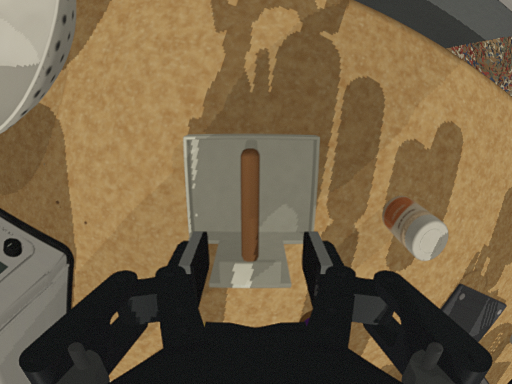

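Run:
```python
from h import *
W=load('w4.png')
im=cv2.imread('pics/w4.png');hsv=cv2.cvtColor(im,cv2.COLOR_BGR2HSV)
sub=hsv[145:265,230:272];m=((sub[:,:,1]>110)&(sub[:,:,2]<150)).astype(np.uint8)
n,l,st,ce=cv2.connectedComponentsWithStats(m);i=1+np.argmax(st[1:,4]);print(st[i],ce[i]); 
ys,xs=np.where(l==i); p=[xs[ys==r].mean()+230 for r in range(st[i][1]+5,st[i][1]+st[i][3]-5)]
r0=st[i][1]+150; r1=r0+st[i][3]-10; print(p[0],p[-1])
N=plane(W,p[0],r0-5,.095,True);F=plane(W,p[-1],145+st[i][1]+st[i][3],.095,True)
print(N,F,(N+F)/2,np.linalg.norm(F-N),np.degrees(np.arctan2(*(F-N)[1::-1])))
u=(F-N)/np.linalg.norm(F-N);print('grip', F-u*.034)
```

```text
[  11    4   18  112 1871] [19.56707643 58.20149653]
250.0 249.5
[ 0.43979195 -0.26806911  0.095     ] [ 0.51335076 -0.24507635  0.095     ] [ 0.47657136 -0.25657273  0.095     ] 0.07706857928065047 17.358026203379286
grip [ 0.48089915 -0.25521996  0.095     ]
```

>>> {"api": "send_rows", "payload": {"slide": [[-0.1, -0.45, 0], [-0.1, -0.45, -3], [-0.1, -0.45, -5.5], [-0.1, -0.45, -6.1], [-0.1, -0.45, -6.1], [-0.1, -0.45, -6.1], [-0.1, -0.45, -6.1], [-0.1, -0.45, -6.1], [-0.1, -0.45, -6.1], [-0.1, -0.45, -6.1], [-0.1, -0.45, -6.1], [-0.1, -0.45, -6.1]], "twist": [[0, 0, -0.01], [0, 0, -0.01], [0, 0, -0.01], [0, 0, -0.01], [0, 0, -0.01], [0, 0, -0.01], [0, 0, -0.01], [0, 0, -0.01], [0, 0, -0.01], [0, 0, -0.01], [0, 0, -0.01], [0, 0, -0.01]], "claw": [5, 5, 5, 5, 5, 5, 3, 2, 0.5, 0.5, 0.5, 0.5]}}

```text
clock: 4.68
tcp_pos: [0.4821, -0.2581, 0.0717]
tool_rot: [-0.15, 0.989, -0.0, 0.001]
wrist_force: [-1.4, 1.7, 6.6]
grip_width: 0.125
```

>>> {"api": "send_rows", "payload": {"slide": [[0, 0, 0], [0, 0, 0], [0, 0, 0], [0, 0, 0], [0, 0, 0]], "twist": [[0, 0, 0], [0, 0, 0], [0, 0, 0], [0, 0, 0], [0, 0, 0]], "claw": [0.5, 0.5, 0.5, 0.5, 0.5]}}

```text
clock: 5.1
tcp_pos: [0.4821, -0.2581, 0.0717]
tool_rot: [-0.15, 0.989, -0.0, 0.001]
wrist_force: [-2.6, 0.8, 6.6]
grip_width: 0.126
```

Run:
```python
from h import *
s=ctrl.sense(); print(s['tcp_pos'],s['tool_rot'],s['wrist_force'],s['clock'],s['grip_width']*85.4)
shot('wrist','w5.png')
```

```text
[ 0.48209296 -0.25805923  0.07173242] [-1.49663839e-01  9.88736516e-01 -4.21883200e-04  8.11789370e-04] [-2.6085475   0.76244841  6.56867579] 5.1 10.800791220971186
```

View pics/w5.png

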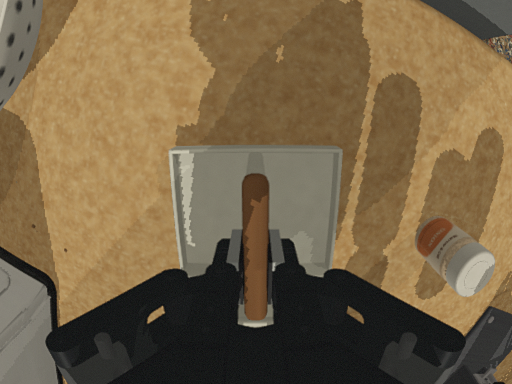

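>>> {"api": "send_rows", "payload": {"slide": [[0, 0, 0.3], [0, 0, 1], [0, 0, 2.5], [0, 0, 5], [0, 0, 8], [0, 0, 11], [0, 0, 13], [0, 0, 13], [0, 0, 13], [0, 0, 13]], "twist": [[0, 0, 0], [0, 0, 0], [0, 0, 0], [0, 0, 0], [0, 0, 0], [0, 0, 0], [0, 0, 0], [0, 0, 0], [0, 0, 0], [0, 0, 0]], "claw": [0.5, 0.5, 0.5, 0.5, 0.5, 0.5, 0.5, 0.5, 0.5, 0.5]}}

```text
clock: 5.98
tcp_pos: [0.4801, -0.2575, 0.1992]
tool_rot: [-0.15, 0.989, 0.001, -0.001]
wrist_force: [-0.7, 0.3, -2.6]
grip_width: 0.128
```

Run:
```python
from h import *
s=ctrl.sense(); print(s['tcp_pos'],s['tool_rot'],s['wrist_force'],s['moment'],s['clock'],s['grip_width']*85.4)
shot('wrist','w6.png')
shot('scene','s6.png');shot('side','d6.png')
cv2.imwrite('pics/s6z.png',cv2.resize(cv2.imread('pics/s6.png')[135:285,225:405],(720,600),interpolation=cv2.INTER_CUBIC))
```

```text
[ 0.48011436 -0.25750875  0.19920609] [-1.49520791e-01  9.88758002e-01  5.79325137e-04 -9.00514415e-04] [-0.6558539   0.30194951 -2.6025928 ] [-0.01756108  0.06736559 -0.03032028] 5.9833 10.949798039676649
```

View pics/w6.png

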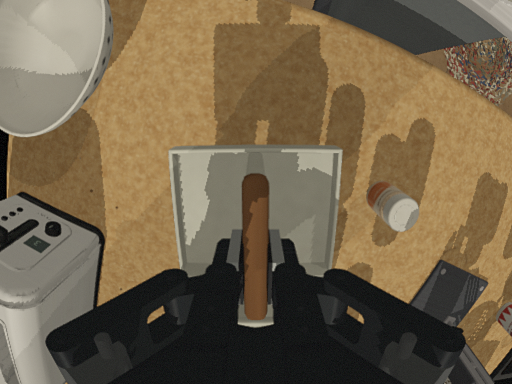

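View pics/s6z.png

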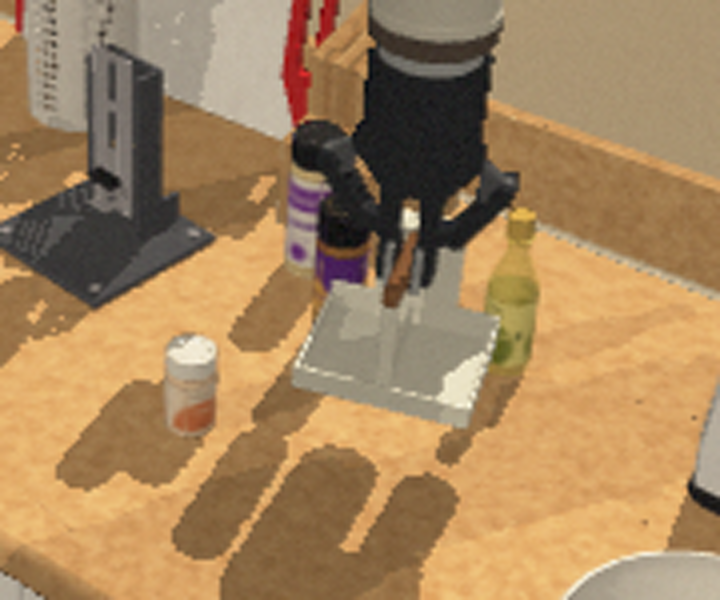

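>>> {"api": "send_rows", "payload": {"slide": [[-0.5, 3, 0], [-1, 6.5, 0], [-1, 10, 0], [-1, 13.5, 0], [-1, 17, 0], [-1, 20.5, 0], [0, 24, 0], [0, 28, 0], [0, 32, 0], [1, 36, 0], [1, 38.5, 0], [1, 38.5, 0]], "twist": [[0, 0, -0.04], [0, 0, -0.08], [0, 0, -0.12], [0, 0, -0.16], [0, 0, -0.2], [0, 0, -0.24], [0, 0, -0.28], [0, 0, -0.32], [0, 0, -0.36], [0, 0, -0.4], [0, 0, -0.43], [0, 0, -0.43]], "claw": [0.5, 0.5, 0.5, 0.5, 0.5, 0.5, 0.5, 0.5, 0.5, 0.5, 0.5, 0.5]}}

```text
clock: 7.13
tcp_pos: [0.4902, 0.135, 0.1995]
tool_rot: [0.061, 0.998, 0.002, -0.001]
wrist_force: [0.2, -0.4, -3.4]
grip_width: 0.126
```

>>> {"api": "send_rows", "payload": {"slide": [[1, 0, -1], [2, 0, -2.5], [3, 0, -4], [3, 0, -4.2], [3, 0, -4.2], [3, 0, -4.2]], "twist": [[0, 0, 0], [0, 0, 0], [0, 0, 0], [0, 0, 0], [0, 0, 0], [0, 0, 0]], "claw": [0.5, 0.5, 0.5, 0.5, 0.5, 0.5]}}

```text
clock: 7.63
tcp_pos: [0.5202, 0.1268, 0.1577]
tool_rot: [0.065, 0.998, -0.0, -0.001]
wrist_force: [0.1, 0.4, -2.2]
grip_width: 0.125
```

Run:
```python
from h import *
s=ctrl.sense(); print(s['tcp_pos'],s['tool_rot'],s['wrist_force'],s['moment'],s['clock'],s['grip_width']*85.4,s['q'].round(2))
o=np.array([.629,.116]);th=np.radians(-7.5);ex=np.array([np.cos(th),np.sin(th)]);ey=np.array([-ex[1],ex[0]])
d=s['tcp_pos'][:2]-o;print('stand frame',d@ex,d@ey,'yaw',2*np.degrees(np.arctan2(-s['tool_rot'][0],s['tool_rot'][1])))
shot('wrist','w7.png')
shot('scene','s7.png');shot('side','d7.png')
a=cv2.resize(cv2.imread('pics/s7.png')[135:255,195:315],(480,480),interpolation=cv2.INTER_CUBIC)
cv2.imwrite('pics/s7z.png',a)
```

```text
[0.52024843 0.12678892 0.15770513] [ 6.48660333e-02  9.97893353e-01 -2.34459822e-04 -1.09478022e-03] [ 0.05562397  0.43064646 -2.22702063] [-0.0369748   0.05185965  0.00775812] 7.6333 10.716458120181484 [-0.12  0.36 -0.2   1.91  0.09  0.88  1.07]
stand frame -0.10922941801483775 -0.0034983132464563565 yaw -7.438327029107354
```

View pics/w7.png

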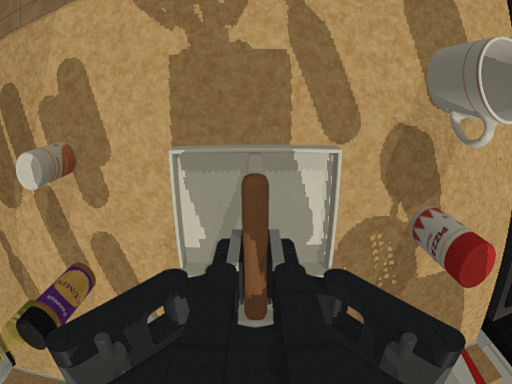

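View pics/s7z.png

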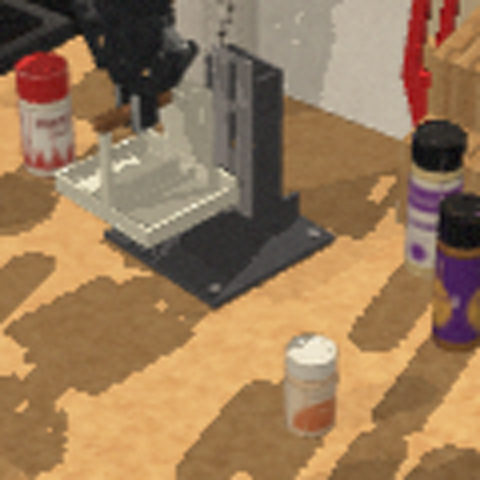

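>>> {"api": "send_rows", "payload": {"slide": [[0.8, 0, 0], [1.6, 0, 0], [2.4, 0.05, 0], [2.4, 0.05, 0], [2.4, 0.05, 0], [2.4, 0.05, 0]], "twist": [[0, 0, 0], [0, 0, 0], [0, 0, 0], [0, 0, 0], [0, 0, 0], [0, 0, 0]], "claw": [0.5, 0.5, 0.5, 0.5, 0.5, 0.5]}}

```text
clock: 8.28
tcp_pos: [0.545, 0.1276, 0.1581]
tool_rot: [0.065, 0.998, -0.0, -0.0]
wrist_force: [-0.0, 0.4, -3.7]
grip_width: 0.124
```

```bash
cat > st.py <<'E'
from h import *
def st():
    s=ctrl.sense(); print(s['tcp_pos'].round(4),s['wrist_force'].round(1),s['moment'].round(2),s['clock'],s['grip_width']*85.4)
    o=np.array([.629,.116]);th=np.radians(-7.5);ex=np.array([np.cos(th),np.sin(th)]);ey=np.array([-ex[1],ex[0]])
    d=s['tcp_pos'][:2]-o;print('stand frame',d@ex,d@ey,'yaw',2*np.degrees(np.arctan2(-s['tool_rot'][0],s['tool_rot'][1])), 'under z',s['tcp_pos'][2]-.0717)
E
python3 - <<'E'
from st import *
st()
shot('scene','s8.png');shot('side','d8.png')
a=cv2.resize(cv2.imread('pics/s8.png')[130:220,215:285],(467,600),interpolation=cv2.INTER_CUBIC)
b=cv2.resize(cv2.imread('pics/d8.png')[130:220,235:305],(467,600)[:2],interpolation=cv2.INTER_CUBIC)[:,:330]
cv2.imwrite('pics/sd8z.png',np.hstack([a,b]))
E
```

```text
[0.545  0.1276 0.1581] [-0.   0.4 -3.7] [-0.03  0.    0.02] 8.2833 10.596762167190208
stand frame -0.08481460811078344 0.0004863922466015729 yaw -7.439419117030048 under z 0.08635815557196279
```

View pics/sd8z.png

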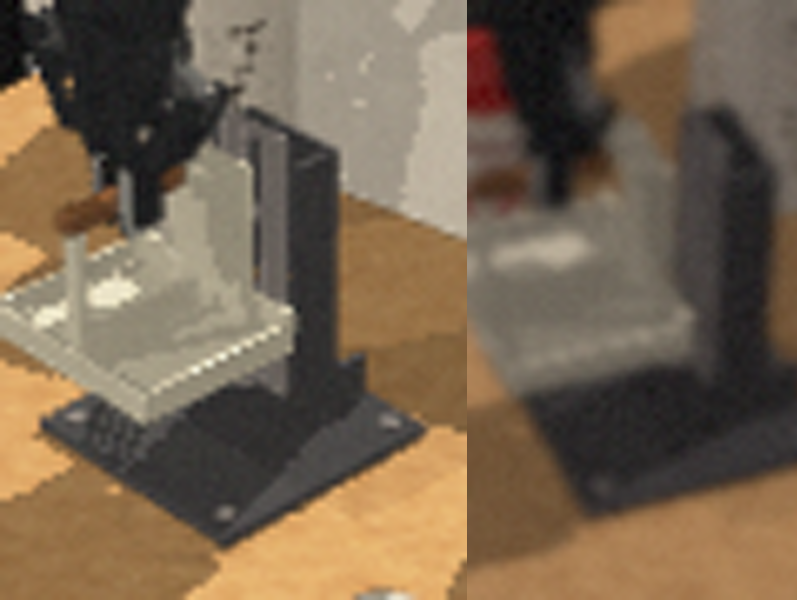

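>>> {"api": "send_rows", "payload": {"slide": [[0.4, -0.08, -0.05], [0.8, -0.14, -0.1], [1.1, -0.18, -0.1], [1.3, -0.2, -0.1], [1.5, -0.23, -0.1], [1.7, -0.25, -0.1], [1.9, -0.28, -0.1], [1.9, -0.28, -0.1], [1.9, -0.28, -0.1]], "twist": [[0, 0, 0], [0, 0, 0], [0, 0, 0], [0, 0, 0], [0, 0, 0], [0, 0, 0], [0, 0, 0], [0, 0, 0], [0, 0, 0]], "claw": [0.5, 0.5, 0.5, 0.5, 0.5, 0.5, 0.5, 0.5, 0.5]}}

```text
clock: 9.13
tcp_pos: [0.5642, 0.1247, 0.1573]
tool_rot: [0.065, 0.998, 0.0, -0.0]
wrist_force: [-0.5, -0.1, -2.8]
grip_width: 0.125
```

```bash
python3 -c "
from st import *
st()"
```

```text
[0.5642 0.1247 0.1573] [-0.5 -0.1 -2.8] [0.03 0.14 0.05] 9.1333 10.698741799166667
stand frame -0.06535774882280308 0.000205455571493764 yaw -7.44014943152439 under z 0.08557665075416003
```

>>> {"api": "send_rows", "payload": {"slide": [[0.2, -0.03, 0], [0.4, -0.05, 0], [0.5, -0.07, 0], [0.6, -0.08, 0], [0.7, -0.09, 0], [0.8, -0.11, 0], [0.9, -0.12, 0], [0.9, -0.12, 0]], "twist": [[0, 0, 0], [0, 0, 0], [0, 0, 0], [0, 0, 0], [0, 0, 0], [0, 0, 0], [0, 0, 0], [0, 0, 0]], "claw": [0.5, 0.5, 0.5, 0.5, 0.5, 0.5, 0.5, 0.5]}}

```text
clock: 9.8
tcp_pos: [0.5708, 0.124, 0.1567]
tool_rot: [0.065, 0.998, -0.0, -0.002]
wrist_force: [-6.9, 1.3, 0.1]
grip_width: 0.125
```

```bash
python3 -c "
from st import *
st()"
```

```text
[0.5708 0.124  0.1567] [-6.9  1.3  0.1] [ 0.08  1.33 -0.06] 9.8 10.708032983059512
stand frame -0.05869453173679711 0.00030148330854326815 yaw -7.403898639523934 under z 0.08504095851262335
```

Run:
```python
from st import *
shot('scene','s9.png');shot('side','d9.png');shot('wrist','w9.png')
a=cv2.resize(cv2.imread('pics/s9.png')[130:220,215:285],(467,600),interpolation=cv2.INTER_CUBIC)
b=cv2.resize(cv2.imread('pics/d9.png')[130:220,235:305],(467,600)[:2],interpolation=cv2.INTER_CUBIC)[:,:330]
cv2.imwrite('pics/sd9z.png',np.hstack([a,b]))
```

```text
(no output)
```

View pics/sd9z.png

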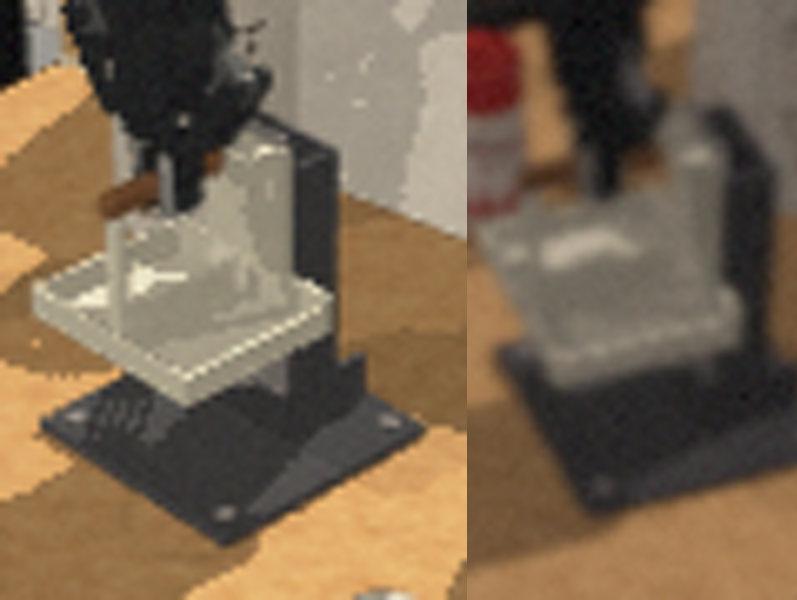

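View pics/w9.png

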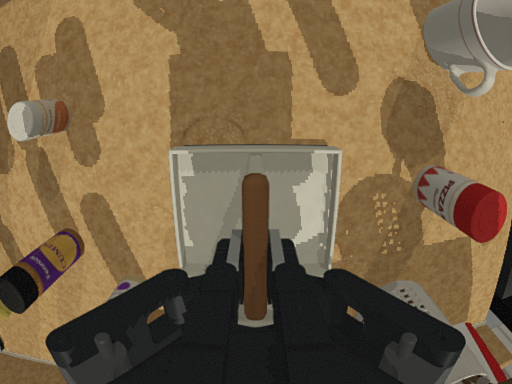

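Run:
```python
from st import *
from scipy.spatial.transform import Rotation as R
W=load('w9.png');s=ctrl.sense();M=R.from_quat(s['tool_rot']).as_matrix()
under=s['tcp_pos'][2]-.0717
for p,z in [((255,174),.095),((255,321),.095),((170,150),.018),((340,150),.018),((248,326),.095)]:
    P=plane(W,*p,under+z,True); print(p,(M.T@(P-s['tcp_pos'])*1000).round(1))
```

```text
(255, 174) [ 44.2  -0.6 -23.1]
(255, 321) [-34.2  -0.7 -23.5]
(170, 150) [ 43.  -59.1  53.9]
(340, 150) [42.9 57.7 53.8]
(248, 326) [-37.9  -4.4 -23.5]
```

>>> {"api": "send_rows", "payload": {"slide": [[0, 0, -0.1], [0, 0, -0.2], [0, 0, -0.3], [0, 0, -0.4], [0, 0, -0.5], [0, 0, -0.6], [0, 0, -0.6], [0, 0, -0.6]], "twist": [[0, 0, 0], [0, 0, 0], [0, 0, 0], [0, 0, 0], [0, 0, 0], [0, 0, 0], [0, 0, 0], [0, 0, 0]], "claw": [0.5, 0.5, 0.5, 0.5, 0.5, 0.5, 0.5, 0.5]}}

```text
clock: 10.62
tcp_pos: [0.5709, 0.124, 0.1507]
tool_rot: [0.065, 0.998, -0.0, -0.002]
wrist_force: [-5.4, 1.2, -2.0]
grip_width: 0.127
```

```bash
python3 -c "
from st import *
st()"
```

```text
[0.5709 0.124  0.1507] [-5.4  1.2 -2. ] [ 0.13  1.19 -0.07] 10.6167 10.803585051881754
stand frame -0.05867855541851349 0.0003283799630551471 yaw -7.399938583025926 under z 0.07895372197925664
```

>>> {"api": "send_rows", "payload": {"slide": [[0, 0, -0.1], [0, 0, -0.2], [0, 0, -0.3], [0, 0, -0.4], [0, 0, -0.4]], "twist": [[0, 0, 0], [0, 0, 0], [0, 0, 0], [0, 0, 0], [0, 0, 0]], "claw": [0.5, 0.5, 0.5, 0.5, 0.5]}}

```text
clock: 11.03
tcp_pos: [0.5708, 0.124, 0.1466]
tool_rot: [0.065, 0.998, -0.0, -0.002]
wrist_force: [-5.4, 1.0, -0.5]
grip_width: 0.123
```

```bash
python3 -c "
from st import *
st()"
```

```text
[0.5708 0.124  0.1466] [-5.4  1.  -0.5] [ 0.08  1.19 -0.12] 11.0333 10.493836237078696
stand frame -0.058693718366168525 0.0003154028165914544 yaw -7.399721351658733 under z 0.07490622051806035
```

>>> {"api": "send_rows", "payload": {"slide": [[0, 0, -0.1], [0, 0, -0.2], [0, 0, -0.25], [0, 0, -0.25]], "twist": [[0, 0, 0], [0, 0, 0], [0, 0, 0], [0, 0, 0]], "claw": [0.5, 0.5, 0.5, 0.5]}}

```text
clock: 11.37
tcp_pos: [0.5709, 0.1242, 0.1452]
tool_rot: [0.065, 0.998, -0.0, -0.002]
wrist_force: [-9.2, 0.2, 6.7]
grip_width: 0.132
```

```bash
python3 -c "
from st import *
st()"
```

```text
[0.5709 0.1242 0.1452] [-9.2  0.2  6.7] [-0.    1.77 -0.15] 11.3667 11.314463000975238
stand frame -0.05866294663309282 0.000508769074074769 yaw -7.397465089271007 under z 0.07354634068445647
```

>>> {"api": "send_rows", "payload": {"slide": [[-0.1, 0.01, 0.1], [-0.2, 0.03, 0.1], [-0.4, 0.05, 0.1], [-0.6, 0.08, 0.1], [-0.7, 0.09, 0.1], [-0.7, 0.09, 0.1]], "twist": [[0, 0, 0], [0, 0, 0], [0, 0, 0], [0, 0, 0], [0, 0, 0], [0, 0, 0]], "claw": [0.5, 0.5, 0.5, 0.5, 0.5, 0.5]}}

```text
clock: 11.87
tcp_pos: [0.5692, 0.124, 0.1464]
tool_rot: [0.065, 0.998, 0.0, 0.003]
wrist_force: [7.0, -0.8, -7.3]
grip_width: 0.127
```

```bash
python3 -c "
from st import *
st()"
```

```text
[0.5692 0.124  0.1464] [ 7.  -0.8 -7.3] [-0.03 -1.29  0.  ] 11.8667 10.882815579640056
stand frame -0.060305968326138944 0.00013183089055886481 yaw -7.478841958159598 under z 0.07474291414965768
```

Pulling back gives 1.6 mm of play and then a firm stop, so the hooks are behind the strip. I'll recentre and release.

>>> {"api": "send_rows", "payload": {"slide": [[0.2, -0.03, 0], [0.45, -0.06, -0.05], [0.45, -0.06, -0.05], [0.45, -0.06, -0.05], [0.45, -0.06, -0.05], [0.45, -0.06, -0.05], [0.45, -0.06, -0.05], [0.45, -0.06, -0.05], [0.45, -0.06, -0.05]], "twist": [[0, 0, 0], [0, 0, 0], [0, 0, 0], [0, 0, 0], [0, 0, 0], [0, 0, 0], [0, 0, 0], [0, 0, 0], [0, 0, 0]], "claw": [0.5, 0.5, 0.5, 0.5, 1.5, 2, 2.5, 3.5, 3.5]}}

```text
clock: 12.62
tcp_pos: [0.571, 0.1239, 0.1455]
tool_rot: [0.065, 0.998, 0.0, 0.0]
wrist_force: [-0.3, -1.0, 0.7]
grip_width: 0.408
```

Run:
```python
from st import *
st()
shot('scene','s10.png');shot('wrist','w10.png')
cv2.imwrite('pics/s10z.png',cv2.resize(cv2.imread('pics/s10.png')[130:220,215:285],(467,600),interpolation=cv2.INTER_CUBIC))
```

```text
[0.571  0.1239 0.1455] [-0.3 -1.   0.7] [ 0.02 -0.    0.04] 12.6167 34.84062162801675
stand frame -0.058555958349260515 0.00022584909581601156 yaw -7.437073690028912 under z 0.0737904286435233
```

View pics/s10z.png

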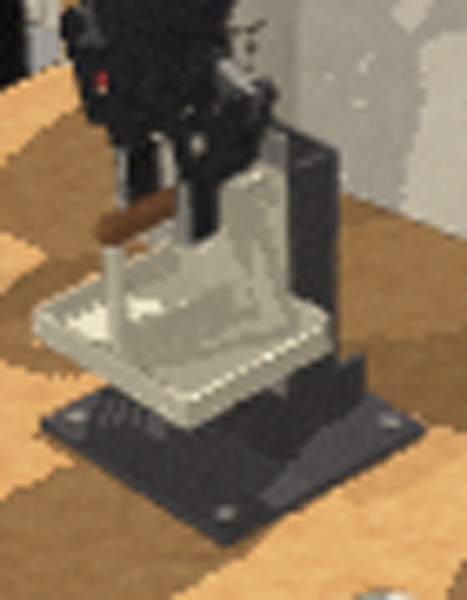

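View pics/w10.png

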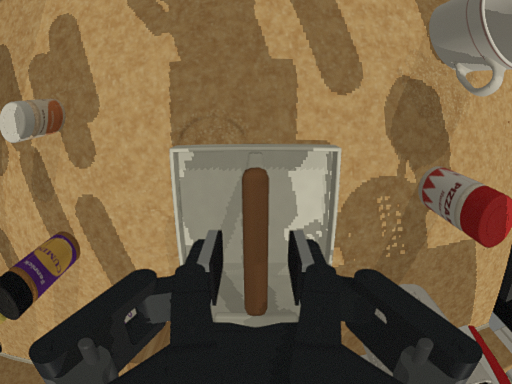

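>>> {"api": "send_rows", "payload": {"slide": [[0, 0, 1], [0, 0, 3], [0, 0, 5], [0, 0, 6], [0, 0, 6], [1.5, -0.2, 6], [3, -0.4, 6], [3.95, -0.55, 6], [3.95, -0.55, 6], [3.95, -0.55, 6]], "twist": [[0, 0, 0], [0, 0, 0], [0, 0, 0], [0, 0, 0], [0, 0, 0], [0, 0, 0], [0, 0, 0], [0, 0, 0], [0, 0, 0], [0, 0, 0]], "claw": [3.5, 3.5, 3.5, 3.5, 2, 0, 0, 0, 0, 0]}}

```text
clock: 13.55
tcp_pos: [0.6097, 0.1181, 0.2043]
tool_rot: [0.065, 0.998, -0.0, -0.001]
wrist_force: [-0.4, 0.9, -0.2]
grip_width: 0.0
```

Run:
```python
from st import *
st()
c=shot('wrist','w11.png');shot('scene','s11.png');shot('side','d11.png')
a=cv2.resize(cv2.imread('pics/s11.png')[130:220,215:285],(467,600),interpolation=cv2.INTER_CUBIC)
b=cv2.resize(cv2.imread('pics/d11.png')[130:220,235:305],(467,600)[:2],interpolation=cv2.INTER_CUBIC)[:,:330]
cv2.imwrite('pics/sd11z.png',np.hstack([a,b]))
```

```text
[0.6097 0.1181 0.2043] [-0.4  0.9 -0.2] [ 0.07 -0.01 -0.01] 13.55 0.016922446981367394
stand frame -0.01944803021973077 -0.0004678997279953978 yaw -7.469859942706115 under z 0.13255879458144126
```

View pics/w11.png

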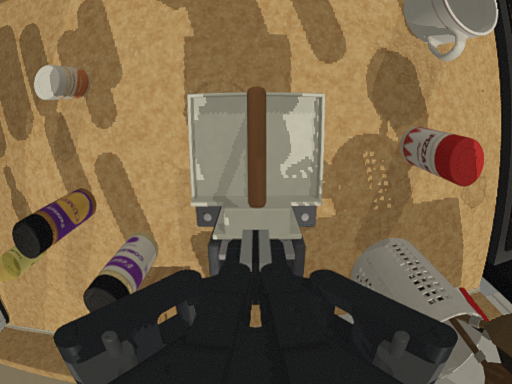

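View pics/sd11z.png

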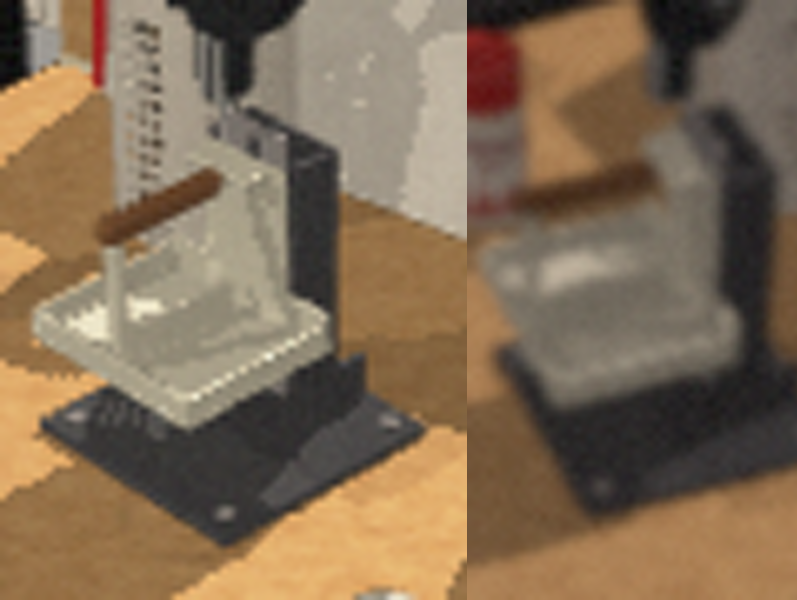

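>>> {"api": "send_rows", "payload": {"slide": [[0, 0, -1], [0, 0, -2], [0, 0, -2.8], [0, 0, -3.2], [0, 0, -3.3], [0, 0, -3.3], [0, 0, -3.3]], "twist": [[0, 0, 0], [0, 0, 0], [0, 0, 0], [0, 0, 0], [0, 0, 0], [0, 0, 0], [0, 0, 0]], "claw": [0, 0, 0, 0, 0, 0, 0]}}

```text
clock: 14.28
tcp_pos: [0.6104, 0.1184, 0.1724]
tool_rot: [0.065, 0.998, 0.0, 0.0]
wrist_force: [-0.5, 1.3, 0.0]
grip_width: -0.002
```

>>> {"api": "send_rows", "payload": {"slide": [[0, 0, -0.1], [0, 0, -0.2], [0, 0, -0.3], [0, 0, -0.3], [0, 0, -0.3]], "twist": [[0, 0, 0], [0, 0, 0], [0, 0, 0], [0, 0, 0], [0, 0, 0]], "claw": [0, 0, 0, 0, 0]}}

```text
clock: 14.7
tcp_pos: [0.6102, 0.1183, 0.1693]
tool_rot: [0.065, 0.998, 0.0, -0.0]
wrist_force: [0.2, -0.8, -0.0]
grip_width: -0.001
```

>>> {"api": "send_rows", "payload": {"slide": [[0, 0, -0.05], [0, 0, -0.1], [0, 0, -0.15], [0, 0, -0.2], [0, 0, -0.2]], "twist": [[0, 0, 0], [0, 0, 0], [0, 0, 0], [0, 0, 0], [0, 0, 0]], "claw": [0, 0, 0, 0, 0]}}

```text
clock: 15.12
tcp_pos: [0.6105, 0.1185, 0.168]
tool_rot: [0.065, 0.998, 0.0, 0.0]
wrist_force: [-0.5, -0.6, 4.4]
grip_width: 0.001
```

>>> {"api": "send_rows", "payload": {"slide": [[0, 0, -0.05], [0, 0, -0.1], [0, 0, -0.1]], "twist": [[0, 0, 0], [0, 0, 0], [0, 0, 0]], "claw": [0, 0, 0]}}

```text
clock: 15.37
tcp_pos: [0.611, 0.1185, 0.1673]
tool_rot: [0.065, 0.998, 0.0, 0.001]
wrist_force: [-0.7, 0.9, 4.8]
grip_width: 0.0
```

>>> {"api": "send_rows", "payload": {"slide": [[0, 0, -0.05], [0, 0, -0.1], [0, 0, -0.1]], "twist": [[0, 0, 0], [0, 0, 0], [0, 0, 0]], "claw": [0, 0, 0]}}

```text
clock: 15.62
tcp_pos: [0.611, 0.1187, 0.1666]
tool_rot: [0.065, 0.998, 0.0, 0.001]
wrist_force: [-0.4, -1.1, 6.3]
grip_width: 0.001
```

>>> {"api": "send_rows", "payload": {"slide": [[0, 0, -0.05], [0, 0, -0.1], [0, 0, -0.15], [0, 0, -0.15]], "twist": [[0, 0, 0], [0, 0, 0], [0, 0, 0], [0, 0, 0]], "claw": [0, 0, 0, 0]}}

```text
clock: 15.95
tcp_pos: [0.611, 0.1187, 0.165]
tool_rot: [0.065, 0.998, 0.0, 0.001]
wrist_force: [-0.9, -0.5, 6.5]
grip_width: -0.0
```

>>> {"api": "send_rows", "payload": {"slide": [[0, 0, -0.05], [0, 0, -0.1], [0, 0, -0.1]], "twist": [[0, 0, 0], [0, 0, 0], [0, 0, 0]], "claw": [0, 0, 0]}}

```text
clock: 16.2
tcp_pos: [0.6109, 0.1186, 0.1635]
tool_rot: [0.065, 0.998, 0.0, 0.001]
wrist_force: [1.3, 0.3, 3.1]
grip_width: 0.002
```

>>> {"api": "send_rows", "payload": {"slide": [[0, 0, -0.05], [0, 0, -0.1], [0, 0, -0.1]], "twist": [[0, 0, 0], [0, 0, 0], [0, 0, 0]], "claw": [0, 0, 0]}}

```text
clock: 16.45
tcp_pos: [0.6109, 0.1184, 0.1621]
tool_rot: [0.065, 0.998, 0.0, 0.001]
wrist_force: [1.8, 0.2, 4.6]
grip_width: -0.002
```

>>> {"api": "send_rows", "payload": {"slide": [[0, 0, -0.05], [0, 0, -0.1], [0, 0, -0.1]], "twist": [[0, 0, 0], [0, 0, 0], [0, 0, 0]], "claw": [0, 0, 0]}}

```text
clock: 16.7
tcp_pos: [0.6109, 0.1185, 0.1612]
tool_rot: [0.065, 0.998, 0.0, 0.001]
wrist_force: [1.4, 0.4, 5.0]
grip_width: -0.0
```

```bash
python3 -c "
from st import *
st()"
```

```text
[0.6109 0.1185 0.1612] [1.4 0.4 5. ] [ 0.   -0.36  0.04] 16.7 -0.028427120948722396
stand frame -0.01829454449090048 9.1530336204345e-05 yaw -7.437571001070795 under z 0.08951061511751153
```

>>> {"api": "send_rows", "payload": {"slide": [[0, 0, -0.05], [0, 0, -0.1], [0, 0, -0.1]], "twist": [[0, 0, 0], [0, 0, 0], [0, 0, 0]], "claw": [0, 0, 0]}}

```text
clock: 16.95
tcp_pos: [0.6109, 0.1185, 0.1603]
tool_rot: [0.065, 0.998, 0.0, 0.001]
wrist_force: [2.0, 0.9, 5.4]
grip_width: 0.002
```

>>> {"api": "send_rows", "payload": {"slide": [[0, 0, -0.05], [0, 0, -0.1], [0, 0, -0.1]], "twist": [[0, 0, 0], [0, 0, 0], [0, 0, 0]], "claw": [0, 0, 0]}}

```text
clock: 17.2
tcp_pos: [0.6109, 0.1184, 0.1591]
tool_rot: [0.065, 0.998, 0.0, 0.001]
wrist_force: [2.6, 0.1, 4.1]
grip_width: -0.002
```

>>> {"api": "send_rows", "payload": {"slide": [[0, 0, -0.05], [0, 0, -0.1], [0, 0, -0.1]], "twist": [[0, 0, 0], [0, 0, 0], [0, 0, 0]], "claw": [0, 0, 0]}}

```text
clock: 17.45
tcp_pos: [0.611, 0.1185, 0.1587]
tool_rot: [0.065, 0.998, 0.0, 0.001]
wrist_force: [1.1, -0.3, 8.2]
grip_width: -0.001
```

>>> {"api": "send_rows", "payload": {"slide": [[0, 0, -0.05], [0, 0, -0.05], [0, 0, -0.05]], "twist": [[0, 0, 0], [0, 0, 0], [0, 0, 0]], "claw": [0, 0, 0]}}

```text
clock: 17.7
tcp_pos: [0.611, 0.1185, 0.1585]
tool_rot: [0.065, 0.998, 0.0, 0.001]
wrist_force: [1.5, -0.2, 9.8]
grip_width: 0.005
```

>>> {"api": "send_rows", "payload": {"slide": [[0, 0, -0.05], [0, 0, -0.1], [0, 0, -0.1]], "twist": [[0, 0, 0], [0, 0, 0], [0, 0, 0]], "claw": [0, 0, 0]}}

```text
clock: 17.95
tcp_pos: [0.611, 0.1186, 0.1581]
tool_rot: [0.065, 0.998, 0.0, 0.001]
wrist_force: [0.2, -0.2, 12.4]
grip_width: 0.004
```

>>> {"api": "send_rows", "payload": {"slide": [[0, 0, -0.05], [0, 0, -0.05], [0, 0, -0.05]], "twist": [[0, 0, 0], [0, 0, 0], [0, 0, 0]], "claw": [0, 0, 0]}}

```text
clock: 18.2
tcp_pos: [0.611, 0.1186, 0.1578]
tool_rot: [0.065, 0.998, 0.0, 0.001]
wrist_force: [-1.2, -0.1, 14.2]
grip_width: 0.002
```

>>> {"api": "send_rows", "payload": {"slide": [[0, 0, -0.05], [0, 0, -0.05], [0, 0, -0.05]], "twist": [[0, 0, 0], [0, 0, 0], [0, 0, 0]], "claw": [0, 0, 0]}}

```text
clock: 18.45
tcp_pos: [0.611, 0.1187, 0.1575]
tool_rot: [0.065, 0.998, 0.0, 0.001]
wrist_force: [-1.2, -0.1, 16.5]
grip_width: 0.0
```

>>> {"api": "send_rows", "payload": {"slide": [[0, 0, -0.05], [0, 0, -0.05], [0, 0, -0.05]], "twist": [[0, 0, 0], [0, 0, 0], [0, 0, 0]], "claw": [0, 0, 0]}}

```text
clock: 18.7
tcp_pos: [0.611, 0.1187, 0.1574]
tool_rot: [0.065, 0.998, 0.0, 0.001]
wrist_force: [-3.0, -0.6, 17.8]
grip_width: 0.003
```

>>> {"api": "send_rows", "payload": {"slide": [[0, 0, -0.03], [0, 0, -0.03], [0, 0, -0.03], [0, 0, -0.03]], "twist": [[0, 0, 0], [0, 0, 0], [0, 0, 0], [0, 0, 0]], "claw": [0, 0, 0, 0]}}

```text
clock: 19.03
tcp_pos: [0.611, 0.1187, 0.1573]
tool_rot: [0.065, 0.998, 0.0, 0.001]
wrist_force: [-4.0, -1.5, 18.9]
grip_width: -0.0
```

>>> {"api": "send_rows", "payload": {"slide": [[0, 0, 0.1], [0, 0, 0.2], [0, 0, 0.25], [0, 0, 0.25]], "twist": [[0, 0, 0], [0, 0, 0], [0, 0, 0], [0, 0, 0]], "claw": [0, 0, 0, 0]}}

```text
clock: 19.37
tcp_pos: [0.611, 0.1185, 0.1585]
tool_rot: [0.065, 0.998, 0.0, 0.001]
wrist_force: [0.2, -0.4, 11.5]
grip_width: -0.001
```

>>> {"api": "send_rows", "payload": {"slide": [[0, 0, 0.1], [0, 0, 0.1], [0, 0, 0.1]], "twist": [[0, 0, 0], [0, 0, 0], [0, 0, 0]], "claw": [0, 0, 0]}}

```text
clock: 19.62
tcp_pos: [0.6108, 0.1185, 0.1588]
tool_rot: [0.065, 0.998, 0.0, 0.001]
wrist_force: [1.8, 0.8, 8.3]
grip_width: 0.003
```

>>> {"api": "send_rows", "payload": {"slide": [[0, 0, 0.1], [0, 0, 0.1], [0, 0, 0.1]], "twist": [[0, 0, 0], [0, 0, 0], [0, 0, 0]], "claw": [0, 0, 0]}}

```text
clock: 19.87
tcp_pos: [0.61, 0.1183, 0.159]
tool_rot: [0.065, 0.998, -0.0, -0.0]
wrist_force: [0.5, -0.0, 4.3]
grip_width: -0.001
```

>>> {"api": "send_rows", "payload": {"slide": [[0, 0, 0.1], [0, 0, 0.1], [0, 0, 0.1]], "twist": [[0, 0, 0], [0, 0, 0], [0, 0, 0]], "claw": [0, 0, 0]}}

```text
clock: 20.12
tcp_pos: [0.6091, 0.1182, 0.1592]
tool_rot: [0.065, 0.998, -0.0, -0.001]
wrist_force: [0.0, -0.6, 0.9]
grip_width: 0.001
```

>>> {"api": "send_rows", "payload": {"slide": [[0, 0, 0.3], [0, 0, 1], [0, 0, 2.5], [0, 0, 4], [0, 0, 5], [0, 0, 5], [0, 0, 5]], "twist": [[0, 0, 0], [0, 0, 0], [0, 0, 0], [0, 0, 0], [0, 0, 0], [0, 0, 0], [0, 0, 0]], "claw": [0, 0, 0, 0, 0, 0, 0]}}

```text
clock: 20.7
tcp_pos: [0.6105, 0.1184, 0.2106]
tool_rot: [0.065, 0.998, 0.0, 0.001]
wrist_force: [0.3, 1.4, -0.1]
grip_width: -0.0
```

Run:
```python
from st import *
st()
c=shot('wrist','w12.png');shot('scene','s12.png');shot('side','d12.png')
a=cv2.resize(cv2.imread('pics/s12.png')[130:220,215:285],(467,600),interpolation=cv2.INTER_CUBIC)
b=cv2.resize(cv2.imread('pics/d12.png')[130:220,235:305],(467,600)[:2],interpolation=cv2.INTER_CUBIC)[:,:330]
cv2.imwrite('pics/sd12z.png',np.hstack([a,b]))
```

```text
[0.6105 0.1184 0.2106] [ 0.3  1.4 -0.1] [-0.02 -0.03 -0.02] 20.7 -0.011823586697092582
stand frame -0.018624066440506473 -3.19807968412974e-05 yaw -7.437667809241845 under z 0.13893847896600642
```

View pics/sd12z.png

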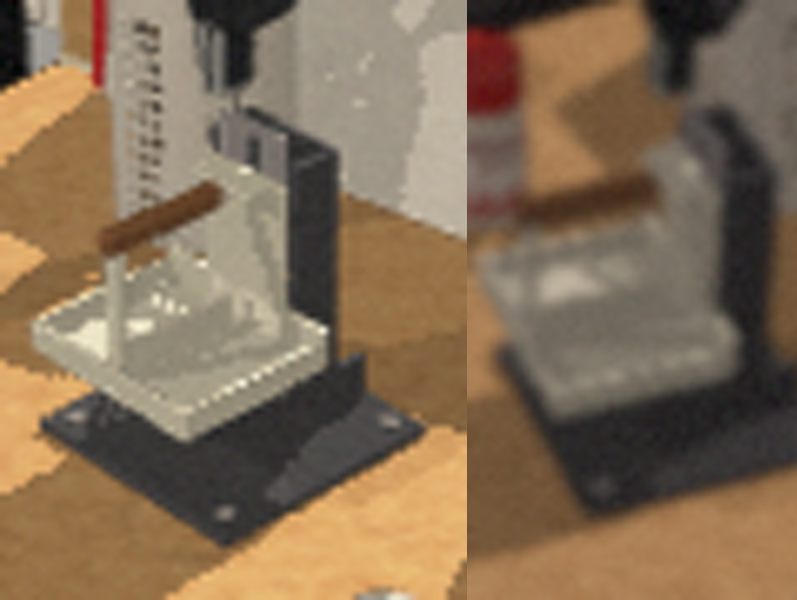

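View pics/w12.png

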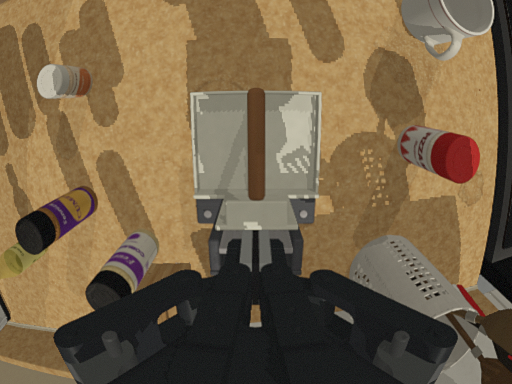

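Run:
```python
from st import *
from scipy.spatial.transform import Rotation as R
th=np.radians(-7.5);ex=np.array([np.cos(th),np.sin(th),0]);ey=np.array([-ex[1],ex[0],0]);o=np.array([.629,.116,0])-.0037*ex
pts={'barN':(-49,0,90),'barF':(25,0,92),'trayNR':(-50,-60,9),'trayBR':(50,-60,9),'trayNL':(-50,60,9),'ledgeR':(40,-22,95)}
for cam in 'sd':
    A=load(cam+'11.png');B=load(cam+'12.png')
    for k,p in pts.items():
        X=lambda z0:o+ex*(p[0]-50)/1000+ey*p[1]/1000+np.array([0,0,z0+p[2]/1000])
        a=proj(A,X(.0735));b=proj(A,X(.0640))
        ga=cv2.cvtColor(A['image'],cv2.COLOR_RGB2GRAY).astype(np.float32);gb=cv2.cvtColor(B['image'],cv2.COLOR_RGB2GRAY).astype(np.float32)
        u,v=a.round().astype(int);r=7
        T=cv2.resize(ga[v-r:v+r+1,u-r:u+r+1],None,fx=8,fy=8,interpolation=cv2.INTER_CUBIC)
        S=cv2.resize(gb[v-r-5:v+r+9,u-r-5:u+r+6],None,fx=8,fy=8,interpolation=cv2.INTER_CUBIC)
        m=cv2.matchTemplate(S,T,cv2.TM_CCOEFF_NORMED);_,mx,_,l=cv2.minMaxLoc(m)
        print(cam,k,a.round(1),'expected shift for 9.5mm',(b-a).round(2),'got',l[0]/8-5,l[1]/8-5,round(mx,2))
```

```text
s barN [229.7 163.3] expected shift for 9.5mm [0.11 2.5 ] got 0.0 1.875 0.88
s barF [246.4 155.1] expected shift for 9.5mm [0.04 2.46] got 0.125 1.875 0.96
s trayNR [242.2 191.4] expected shift for 9.5mm [0.06 2.37] got -0.25 1.75 0.98
s trayBR [263.9 180.1] expected shift for 9.5mm [-0.03  2.32] got -0.125 2.125 0.96
s trayNL [219.1 177.2] expected shift for 9.5mm [0.14 2.31] got 0.125 0.5 0.78
s ledgeR [254.1 155.2] expected shift for 9.5mm [0.01 2.47] got 0.125 1.5 0.91
d barN [241.3 158.9] expected shift for 9.5mm [0.04 2.27] got 0.125 1.0 0.94
d barF [261.8 153.9] expected shift for 9.5mm [-0.06  2.26] got 0.25 1.625 0.97
d trayNR [247.2 188.1] expected shift for 9.5mm [0.01 2.12] got 0.125 1.375 0.98
d trayBR [274.4 181.6] expected shift for 9.5mm [-0.11  2.11] got -0.25 1.75 0.99
d trayNL [235.8 167.8] expected shift for 9.5mm [0.06 2.09] got -0.75 1.0 0.96
d ledgeR [268.3 155.9] expected shift for 9.5mm [-0.09  2.28] got 0.25 1.5 0.97
```

>>> {"api": "send_rows", "payload": {"slide": [[0, 0, -1.5], [0, 0, -3], [0, 0, -4], [0, 0, -4.6], [0, 0, -4.7], [0, 0, -4.7], [0, 0, -4.7]], "twist": [[0, 0, 0], [0, 0, 0], [0, 0, 0], [0, 0, 0], [0, 0, 0], [0, 0, 0], [0, 0, 0]], "claw": [0, 0, 0, 0, 0, 0, 0]}}

```text
clock: 21.43
tcp_pos: [0.6106, 0.1185, 0.1635]
tool_rot: [0.065, 0.998, 0.0, 0.0]
wrist_force: [-0.1, 0.3, 0.4]
grip_width: 0.001
```

>>> {"api": "send_rows", "payload": {"slide": [[0, 0, -0.1], [0, 0, -0.2], [0, 0, -0.25], [0, 0, -0.25]], "twist": [[0, 0, 0], [0, 0, 0], [0, 0, 0], [0, 0, 0]], "claw": [0, 0, 0, 0]}}

```text
clock: 21.77
tcp_pos: [0.6103, 0.1184, 0.1607]
tool_rot: [0.065, 0.998, 0.0, 0.0]
wrist_force: [0.0, 0.4, -0.4]
grip_width: -0.0
```

>>> {"api": "send_rows", "payload": {"slide": [[0, 0, -0.05], [0, 0, -0.1], [0, 0, -0.15], [0, 0, -0.15]], "twist": [[0, 0, 0], [0, 0, 0], [0, 0, 0], [0, 0, 0]], "claw": [0, 0, 0, 0]}}

```text
clock: 22.1
tcp_pos: [0.6102, 0.1184, 0.1592]
tool_rot: [0.065, 0.998, 0.0, 0.0]
wrist_force: [-0.0, -0.0, 1.5]
grip_width: 0.0
```

>>> {"api": "send_rows", "payload": {"slide": [[0, 0, 1], [0, 0, 3.5], [0, 0, 7], [-2, 0, 9], [-5, 0, 10], [-8, 0, 10], [-11, 0, 10], [-14, 0, 10], [-14, 0, 10], [-14, 0, 10]], "twist": [[0, 0, 0], [0, 0, 0], [0, 0, 0], [0, 0, 0], [0, 0, 0], [0, 0, 0], [0, 0, 0], [0, 0, 0], [0, 0, 0], [0, 0, 0]], "claw": [0, 0, 0, 0, 0, 0, 0, 0, 0, 0]}}

```text
clock: 22.93
tcp_pos: [0.4693, 0.1184, 0.2601]
tool_rot: [0.064, 0.998, -0.0, 0.001]
wrist_force: [1.3, 0.3, 0.1]
grip_width: -0.0
```

Run:
```python
from st import *
st()
c=shot('wrist','w13.png');shot('scene','s13.png');shot('side','d13.png')
a=cv2.resize(cv2.imread('pics/s13.png')[130:220,215:285],(467,600),interpolation=cv2.INTER_CUBIC)
b=cv2.resize(cv2.imread('pics/d13.png')[130:220,235:305],(467,600)[:2],interpolation=cv2.INTER_CUBIC)[:,:330]
cv2.imwrite('pics/sd13z.png',np.hstack([a,b]))
cv2.imwrite('pics/s13y.png',cv2.resize(cv2.imread('pics/s13.png')[130:280,130:370],(800,500)))
```

```text
[0.4693 0.1184 0.2601] [1.3 0.3 0.1] [ 0.04 -0.08  0.01] 22.9333 -0.025289334391017392
stand frame -0.15863465367167112 -0.018414171728203896 yaw -7.378290885013402 under z 0.18839471127614826
```

View pics/sd13z.png

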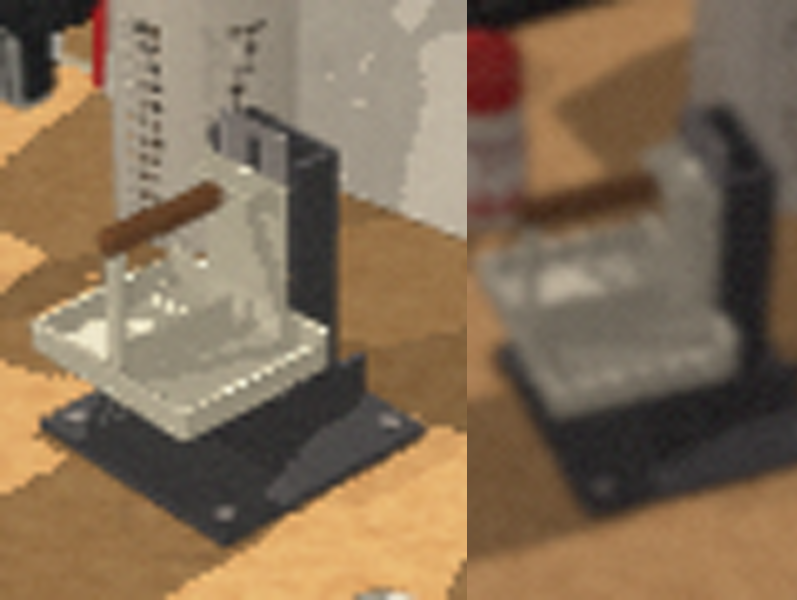

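View pics/w13.png

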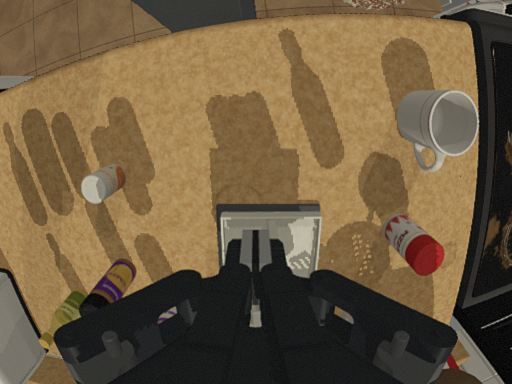

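View pics/s13y.png

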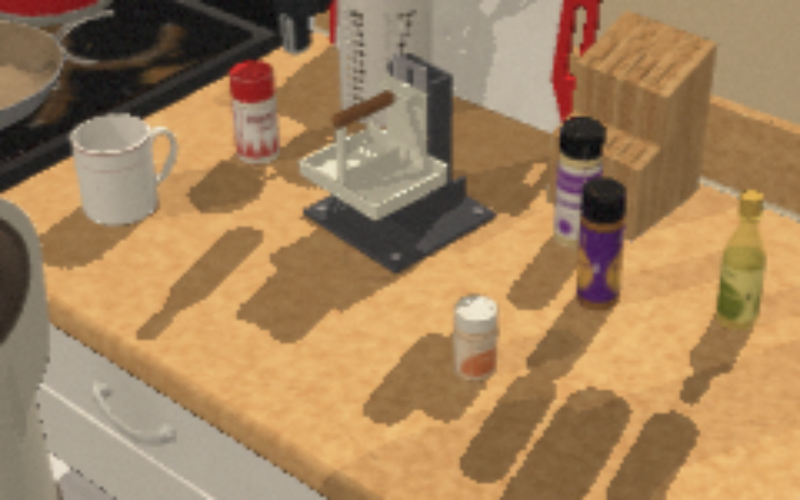

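Run:
```python
from st import *
th=np.radians(-7.5);ex=np.array([np.cos(th),np.sin(th),0]);ey=np.array([-ex[1],ex[0],0]);o=np.array([.629,.116,0])-.0037*ex
A=load('s13.png')
for k,p in {'NR':(-50,-60,18),'NRb':(-50,-60,0),'BR':(50,-60,18),'NL':(-50,60,18),'barN':(-49,0,88),'ledgeBR':(49,-22,95)}.items():
    X=o+ex*(p[0]-50)/1000+ey*p[1]/1000+np.array([0,0,.0645+p[2]/1000]); a=proj(A,X); print(k,((a-[215,130])*6.67).round(0))
```

```text
NR [181. 409.]
NRb [182. 439.]
BR [326. 334.]
NL [ 27. 315.]
barN [ 99. 241.]
ledgeBR [274. 177.]
```

```bash
python3 -c "
from h import *
S0=cv2.imread('pics/scene0.png');S1=cv2.imread('pics/s13.png')
for n,(x,y,w,h) in dict(jarS=(262,216,20,30),jarT=(300,182,20,42),jarM=(196,146,20,36),other=(295,163,18,26),bottle=(343,186,18,46),mug=(150,162,34,36)).items():
    m=cv2.matchTemplate(S1[y-4:y+h+4,x-4:x+w+4],S0[y:y+h,x:x+w],cv2.TM_CCOEFF_NORMED);_,v,_,l=cv2.minMaxLoc(m);print(n,l[0]-4,l[1]-4,round(v,2))
print(ctrl.job_done())"
```

```text
jarS 0 0 1.0
jarT 0 0 0.99
jarM 0 0 0.99
other 0 0 1.0
bottle 0 0 0.97
mug 0 0 1.0
the job is handed in; nothing more can be done
None
```

The caddy is hanging on the stand and locked down, and I've handed the job in at about 23 s. I gripped it by the bar, put both hooks through the slots, let it down onto the catch and let go. I then pressed the ledge with closed fingers, peaking at 18.9 N.

**Hooks:** pulling back before letting go gave 1.6 mm of play and then a firm stop at 7 N, so the hooks were behind the strip.

**Lock:** when I eased off, the ledge rose only about 2 mm and then stopped. A second light touch found it at the same height, about 9 mm below where it hung on the catch. I felt no distinct snap, and the buffer travel could not be read directly.

**Bystanders:** no jar, bottle or mug moved in the before and after pictures, and the robot ended clear of everything.

**Weaker checks:**
- **Drop:** matching the pictures gave about 6 to 8 mm, less than the 9 mm felt by touch. I trusted the touch.
- **Level:** I only checked this roughly, from corner positions in one picture. It looks level to within about 1.5 degrees.
- **Strip position:** the front face was about 4 mm nearer than the cameras suggested, which I found by touch.

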